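# Zero the height sensor with the setting gauge

### The job

Zero the height sensor: with the fingertips, push the flat blue setting gauge along the worktop, nose first, into the open mouth of the sensor bridge and under its low beam until it is fully home against the stop, then press the red button on the bridge all the way down and let it come up again. The gauge is only slid, never lifted or tipped, and the button is not pressed before the gauge is home; leave the gauge there and do not disturb the tape roll, the cream carton, the glue brush or the spring clamp.

Things in the scene. Friction and masses are not known exactly. Their poses are not given: they have to be found in the camera images.
- gauge: flat blue plate lying on the worktop, 140 x 90 x 14 mm, about 0.45 kg. Thin white line along its top, two dark dots near the tail corners. Origin: centre of its underside. x along its 140 mm length towards the nose (the end that goes in first; the tail, with the dots, is at -x), y across its 90 mm width, z up. Loose, ordinary friction.
- nose (a point): middle of the gauge's nose edge, on its underside, at x = +70 mm of the gauge
- bridge: fixed dark steel guide, aluminium beam across it, black sensor box (34 x 46 mm, up to 64 mm high) on the beam. Origin: on the worktop under the beam's middle; x is the way the gauge goes in. Beam: x -20 to +20 mm, underside 18 mm, top 30 mm above the worktop. Gauge home: its origin at x = -30, y = 0 mm (5 mm play each side), its tail sticking out to x = -100 mm
- mouth (a point): middle of the guide's open mouth, on the worktop, at x = -68 mm of the bridge. Flared lead-ins, 18 mm high, narrow from about 130 mm wide here to the channel, which begins at x = -38 mm and runs between two rails 18 mm high, 100 mm apart (y -50 to +50 mm)
- stop (a point): middle of the stop's face at the channel's end, at x = +40 mm of the bridge, on the worktop; the stop is 18 mm high and the gauge's nose meets it
- teach_top (a point): centre of the top of the round red push button (28 mm across), which stands in a black housing on the beam's end, at x = 0, y = +82 mm of the bridge; it is pressed straight down.
- teach (a joint): travel of the red button: 0 up, 0.006 (m) fully pressed; a spring returns it, fully down takes 5 N
- tape_roll: bystander: roll of brown packing tape lying flat, 108 mm across, 48 mm high, origin at the centre of its underside
- label_box: bystander: cream carton, 62 x 92 x 35 mm, origin at the centre of its underside, long side along its y
- glue_brush: bystander: flat glue brush with a wooden handle, 34 x 178 x 11 mm, origin at the centre of its underside, long side along its y
- spring_clamp: bystander: black spring clamp with orange tips, 44 x 103 x 20 mm, origin at the centre of its underside, long side along its y
Things that resemble listed ones, but are neither listed nor needed, are in the scene too. There is more than one size of the bridge; the job needs the larger. Leave any grey look-alike of the gauge alone.

How it is judged:
By the outcome, as a careful person would: the job done as asked, in the order asked, and still so for the second after the job is handed in, with the robot touching nothing.
It also fails if it takes over 54 s, if anything falls off the work surface, if the arm or the gripper's body presses on something with over 40 N, if the wrist force passes 120 N, or if a joint passes its speed limit or range.

### The arm

A 6-joint arm with a two-finger parallel gripper is mounted at the origin on a cart in front of the work surface, level with it; the furniture and walls round the work are solid. World frame = base frame: x ahead of the robot, y to its left, z up, the work surface at z = 0. Lengths are in m, angles in degrees, forces in N, time in s.
With the tool pointing down it reaches from about 0.3 to 0.75 m from the base axis. Payload 8.5 kg.
Tool frame: the origin (TCP) lies midway between the tips of the shut fingers; the grasp point (between the pads) lies behind it (grasp_offset is the z of the grasp point in the tool frame, in m); z points along the fingers, y is the direction in which the jaws open and shut (so a half turn about z gives the same grasp; the last joint's range is limited). The gripper opens to 85 mm and grips with 20 to 120 N. Pads are 22 mm wide; open, the fingers measure 114 mm over their backs; the gripper's body (76 mm by 85 mm) begins 54 mm behind the grasp point. The pads swing forward as they close: fully open they stand 13 mm farther back than shut.
Start: joints at [56.19, 21.807, 74.336, -0, 83.858, -12.336], TCP at [0.201, 0.512, 0.198] pointing down, gripper open.
Joint ranges: [-178.18, 178.18], [-50.72, 133.34], [12.68, 142.11], [-81.47, 261.47], [9.98, 163.14], [-165.26, 165.26]. Speed limits (degrees/s): [136.94, 136.94, 180, 180, 180, 180].

### API

Orientations are given as a 3x3 rotation matrix whose columns are the frame's x, y, z axes.
In Python, from rig import * gives the robot as it stands.
- The arm moves only by the shell command python3 -m pendant 'ROWS' [FORCE]. ROWS is JSON, one flat list of numbers, 7 for each row, row after row: the finger opening in mm, from 0 to 85.4, then the shift along the tool's x, y, z in units of 50 mm (1.0 is 50 mm), then the turn, a rotation vector about the tool's x, y, z in units of 8 degrees (1.0 is 8 degrees). In form: [hand, dx, dy, dz, wx, wy, wz, hand, dx, dy, dz, wx, wy, wz, ...]. A call has 1 to 12 rows; each row shifts and turns the commanded pose from where the row before left it, along the tool's axes as they then stand; what a row does not reach is not made up. A row lasts 1/10 s, in which the tool goes at most 50 mm and 8.59 degrees, less where a joint would pass 70% of its speed; a pose out of reach is approached as far as the arm can. A call is refused whole if a number of a shift passes 1 or a number of a turn 1, either way. A call with a gripper value outside its range is refused whole. The fingers move at their own pace and stop on an object; FORCE is the grip in N (left out, the last holds). Time passes only in rows, so rows that do not move let the fingers close. It gives the time, the measured TCP pose, the force and the opening at its end, in the units of the state.
- observe(): the state, without advancing time (a new reading comes with each control period).
- get_image(name): name is "scene" or "top" or "wrist"; returns a dict with "frame" (420x560x3 uint8, red, green, blue), "depth" (420x560 float32, m along the optical axis (not along the pixel's ray), 0 where there is no reading), "K" (3x3 intrinsics, pixels), "rvec" (rotation vector, rad) and "tvec" (3), from world to camera coordinates, as OpenCV has them. Camera axes: x right, y down, z forward; pixel columns grow to the right and rows downward; lengths in m; the calibration is good to about 2 mm. A picture is of the moment at which its call begins.
- close_job(): hands the job in, once; it reports no verdict.
The state is a dict: "time_s": time; "q": joint angles; "qvel": joint speeds; "joint_efforts": joint torques, N m; "position": TCP position; "tool_rot": TCP orientation; "ft_force": force on the tool from outside, world axes, zero at the start; "wrist_torque": the same for the moment, N m; "grip_width": finger opening in m.
Only numpy, scipy, OpenCV 4.12 (cv2) and the standard library are available. Lean on these libraries where they do the work, as an engineer would, in place of code of your own. Each camera call takes 0.05 s, during which the arm holds its last target.

## Working session

There is one attempt and no reset: what is moved stays moved. The work goes in short steps, Python scripts to look and compute and a shell command to move; the robot and the scene stay as the last step left them, time stands still between calls to the robot, and variables do not carry over. Pictures are saved under pics/ and viewed, and the job is handed in when it is done.

```bash
ls; mkdir -p pics; python3 - <<'E'
from rig import *
import cv2
print(observe())
for n in ["scene","top","wrist"]:
    im=get_image(n); cv2.imwrite(f"pics/{n}0.png",im["frame"][:,:,::-1]); print(n,im["K"].tolist(),im["rvec"],im["tvec"])
    import numpy as np; np.savez(f"/tmp/{n}0.npz",**im)
E
```

```text
pics
{'time_s': 0.0, 'q': array([ 5.61903763e+01,  2.18408496e+01,  7.43867040e+01,  3.46034216e-04,
        8.38590607e+01, -1.23342294e+01]), 'qvel': array([ 0.04414025,  0.08567882, -0.02117712,  0.00136265, -0.05761906,
       -0.00830682]), 'joint_efforts': array([-2.75282546e-04, -4.48457980e+01, -2.31282306e+01, -1.54235668e-04,
        4.63802222e-03, -7.47742774e-06]), 'position': array([0.20113781, 0.51151572, 0.19720166]), 'tool_rot': array([[-9.30574499e-01,  3.66101606e-01, -8.46154934e-04],
       [ 3.66102437e-01,  9.30573714e-01, -1.25272048e-03],
       [ 3.28786557e-04, -1.47552912e-03, -9.99998857e-01]]), 'ft_force': array([ 0.43184772, -0.2946035 ,  0.03068877]), 'wrist_torque': array([-0.0012452 ,  0.00414833,  0.03675895]), 'grip_width': 0.08522560845866287}
scene [[410.60387468233586, 0.0, 281.882542282682], [0.0, 410.60387468233586, 208.55899933149368], [0.0, 0.0, 1.0]] [ 0.36460823  2.63782799 -1.39613354] [ 0.46331063 -0.02176744  1.89307948]
top [[441.6575856283801, 0.0, 281.2505673014698], [0.0, 441.6575856283801, 216.79643809262598], [0.0, 0.0, 1.0]] [ 2.14469667 -2.18562565  0.09986513] [0.03063571 0.48426998 1.94376209]
wrist [[325.159683348917, 0.0, 280.4964098229945], [0.0, 325.159683348917, 207.78463493704257], [0.0, 0.0, 1.0]] [-2.37553097 -1.61949345 -0.25193849] [-0.55013408 -0.04017344  0.38014886]
```

View pics/top0.png

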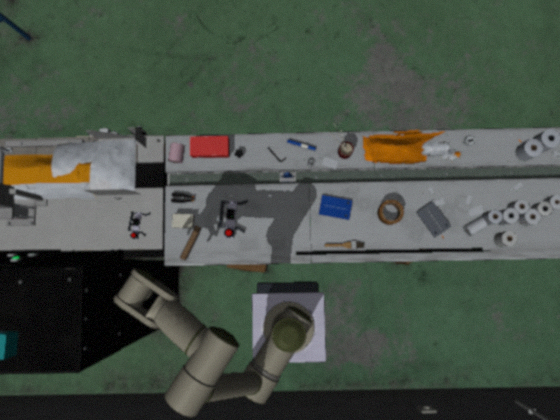

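View pics/scene0.png

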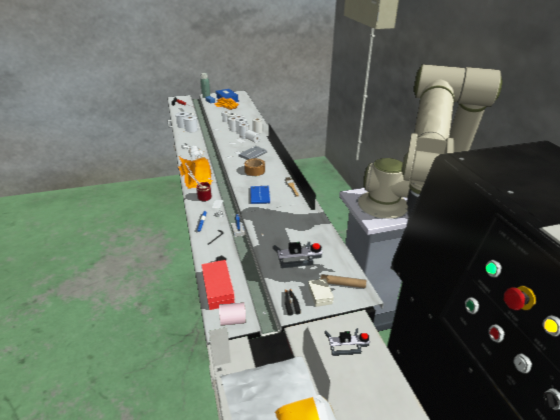

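View pics/wrist0.png

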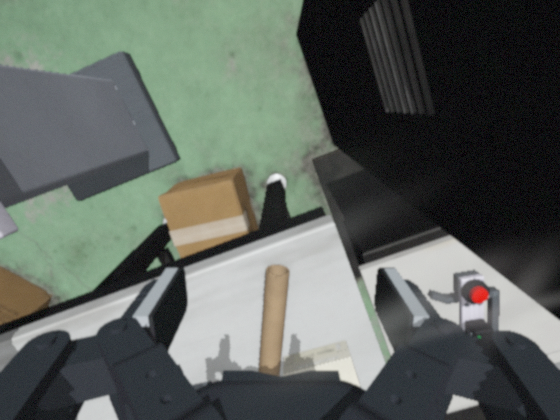

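```bash
cat > h.py <<'E'
import numpy as np, cv2
def load(n): return dict(np.load(n))
def cast(im,uv,z):
    R,_=cv2.Rodrigues(im["rvec"]); t=im["tvec"].reshape(3)
    uv=np.atleast_2d(np.asarray(uv,float)); c=-R.T@t
    d=(np.linalg.inv(im["K"])@np.c_[uv,np.ones(len(uv))].T).T@R
    s=(z-c[2])/d[:,2]; return c+s[:,None]*d
def proj(im,P):
    return cv2.projectPoints(np.asarray(P,float).reshape(-1,1,3),im["rvec"],im["tvec"],im["K"],None)[0].reshape(-1,2)
def depthpts(im,mask):
    v,u=np.nonzero(mask&(im["depth"]>0)); d=im["depth"][v,u]
    R,_=cv2.Rodrigues(im["rvec"]); 
    p=(np.linalg.inv(im["K"])@np.c_[u,v,np.ones(len(u))].T)*d
    return (R.T@(p-im["tvec"].reshape(3,1))).T
def tri(i1,p1,i2,p2):
    def P(i): return i["K"]@np.c_[cv2.Rodrigues(i["rvec"])[0],i["tvec"].reshape(3)]
    X=cv2.triangulatePoints(P(i1),P(i2),np.float64(p1).reshape(2,1),np.float64(p2).reshape(2,1)); return (X[:3]/X[3]).ravel()
E
python3 - <<'E'
from h import *
t=load("/tmp/top0.npz"); s=load("/tmp/scene0.npz")
cv2.imwrite("pics/top0c.png",cv2.resize(t["frame"][170:270,160:360,::-1],None,fx=4,fy=4,interpolation=cv2.INTER_CUBIC))
cv2.imwrite("pics/scene0c.png",cv2.resize(s["frame"][165:305,230:390,::-1],None,fx=4,fy=4,interpolation=cv2.INTER_CUBIC))
for n,im in (("top",t),("scene",s)):
    hsv=cv2.cvtColor(im["frame"],cv2.COLOR_RGB2HSV)
    b=cv2.inRange(hsv,(105,130,50),(125,255,255))
    r=cv2.inRange(hsv,(0,180,90),(6,255,255))|cv2.inRange(hsv,(174,180,90),(180,255,255))
    for nm,m in(("blue",b),("red",r)):
        k,l,st,c=cv2.connectedComponentsWithStats(m)
        for i in range(1,k):
            if st[i,4]>20: 
                P=np.median(depthpts(im,l==i),0)
                print(n,nm,st[i],c[i].round(1),P.round(3))
                if nm=="blue" and st[i,4]>150:
                    cn=cv2.findContours((l==i).astype(np.uint8),0,2)[0][0]
                    bx=cv2.minAreaRect(cn); q=cv2.boxPoints(bx); print(cast(im,q,.014).round(4).tolist(),cast(im,[bx[0]],.014))
E
```

```text
top blue [288 140  13   6  36] [293.8 142.1] [ 0.827 -0.043  0.015]
top blue [319 195  33  24 580] [335.3 206.7] [ 0.526 -0.221  0.013]
[[0.4981, -0.1463, 0.014], [0.5834, -0.1648, 0.014], [0.5552, -0.2968, 0.014], [0.4701, -0.2778, 0.014]] [[ 0.52659887 -0.22145934  0.014     ]]
top red [203 138  14  11  32] [210.6 142.2] [0.826 0.327 0.056]
top red [215 143  11  11  28] [219.8 148.2] [0.791 0.291 0.058]
top red [191 146  19  11  58] [198.2 152.2] [0.775 0.39  0.054]
top red [218 149  10   7  27] [223.7 153. ] [0.769 0.274 0.052]
top red [225 230   7   6  31] [228.1 232.4] [0.419 0.256 0.051]
scene blue [216  89  22  13 142] [227.3  94.2] [ 0.446 -1.542  0.051]
scene blue [207  96   8   7  35] [210.4  99.4] [ 0.58  -1.543  0.022]
scene blue [251 186  19  18 311] [259.7 194.2] [ 0.53  -0.208  0.014]
[[0.554, -0.2932, 0.014], [0.4698, -0.2701, 0.014], [0.5072, -0.125, 0.014], [0.586, -0.1468, 0.014]] [[ 0.52981693 -0.20643978  0.014     ]]
scene blue [236 215   4  14  36] [237.5 221.1] [0.677 0.007 0.036]
scene blue [198 220   5  11  35] [200. 225.] [ 0.829 -0.036  0.015]
scene red [203 190   8  10  51] [206.7 194.9] [ 0.773 -0.242  0.029]
scene red [312 244   8   5  33] [316. 246.] [0.421 0.262 0.05 ]
scene red [507 288  18  22 285] [515.7 298.2] [0.339 1.009 0.502]
scene red [208 294  26  15 215] [220.  300.3] [0.816 0.425 0.036]
scene red [491 328   7  11  50] [494.4 332.7] [0.336 0.996 0.393]
scene red [361 334   7   5  31] [364.2 335.9] [0.422 0.685 0.038]
```

View pics/top0c.png

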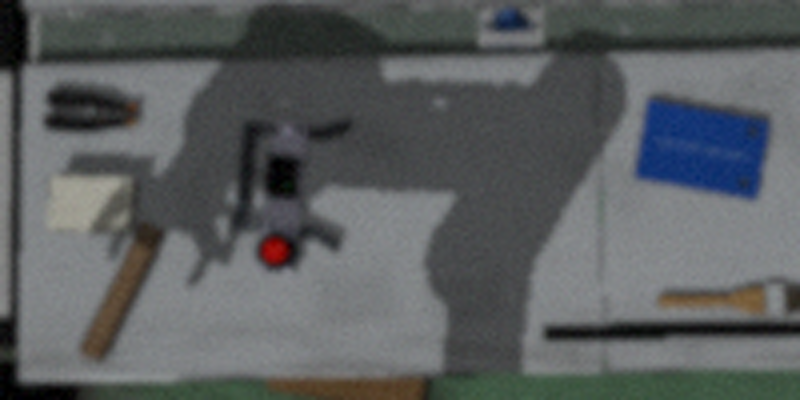

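View pics/scene0c.png

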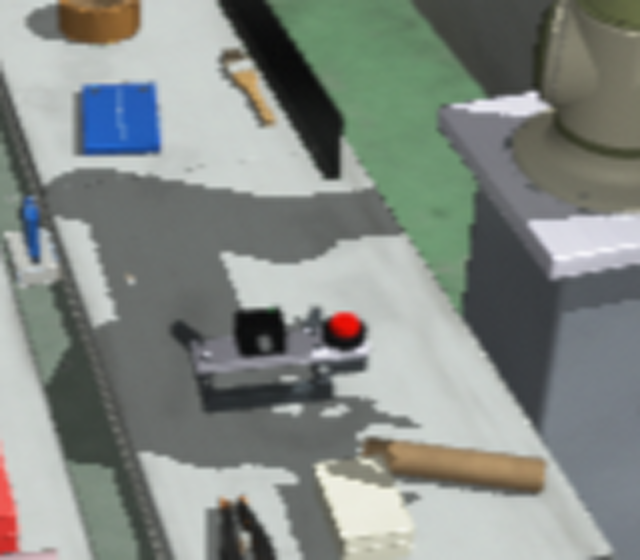

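```bash
python3 - <<'E'
from h import *
from rig import *
w=load("/tmp/wrist0.npz"); o=observe()
R,_=cv2.Rodrigues(w["rvec"]); c=-R.T@w["tvec"].reshape(3); T=np.array(o["tool_rot"])
print("cam pos tool",T.T@(c-o["position"]),"\ncam axes in tool\n",T.T@R.T)
t=load("/tmp/top0.npz"); s=load("/tmp/scene0.npz")
print("button",tri(t,(228.1,232.4),s,(316,246)), "gauge",tri(t,(335.3,206.7),s,(259.7,194.2)))
print("small button", cast(t,(134,235),.04))
print("sensor", cast(t,(230.7,213.7),.064))
import rig; print([x for x in dir(rig) if not x.startswith('_')])
E
```

```text
cam pos tool [ 0.0778099   0.0003158  -0.17668994] 
cam axes in tool
 [[ 7.13966124e-04 -9.52459688e-01 -3.04663803e-01]
 [ 9.99999562e-01  4.95783324e-04  7.93504774e-04]
 [-6.04734077e-04 -3.04664236e-01  9.52459625e-01]]
button [0.41888515 0.25628541 0.04412254] gauge [ 0.52766334 -0.22268192  0.00546063]
small button [[0.41500373 0.67331448 0.04      ]]
sensor [[0.49867232 0.24205573 0.064     ]]
['MotionError', 'close_job', 'get_image', 'grasp_offset', 'observe']
```

```bash
python3 -m pendant '[60,0,0,-0.2,0,0,1, 60,0,0,-0.2,0,0,1, 60,0,0,-0.2,0,0,1, 60,0,0,-0.2,0,0,1, 60,0,0,-0.2,0,0,1, 60,0,0,-0.2,0,0,1, 60,0,0,-0.2,0,0,1, 60,0,0,-0.2,0,0,1, 60,0,0,0,0,0,1, 60,0,0,0,0,0,0.94]'
```

```text
time_s: 1.15
position: [0.2013, 0.5118, 0.2778]
tool_rot: [[0.196, 0.981, -0.0], [0.981, -0.196, -0.0], [-0.0, -0.0, -1.0]]
ft_force: [0.3, 0.1, 0.1]
grip_width: 0.0603
```

```bash
python3 -m pendant '[60,-0.48,0.67,0,0,0,0, 60,-0.48,0.67,0,0,0,0, 60,-0.48,0.67,0,0,0,0, 60,-0.48,0.67,0,0,0,0, 60,-0.48,0.67,0,0,0,0, 60,-0.48,0.67,0,0,0,0, 60,-0.48,0.67,0,0,0,0, 60,-0.48,0.67,0,0,0,0, 60,-0.48,0.67,0,0,0,0, 60,-0.48,0.67,0,0,0,0, 60,0,0,0,0,0,0, 60,0,0,0,0,0,0]'
python3 - <<'E'
from rig import *
import cv2,numpy as np
im=get_image("wrist"); cv2.imwrite("pics/wrist1.png",im["frame"][:,:,::-1]); np.savez("/tmp/wrist1.npz",**im); print(observe()["position"])
im=get_image("top"); np.savez("/tmp/top1.npz",**im)
E
```

```text
time_s: 2.35
position: [0.4846, 0.2118, 0.2773]
tool_rot: [[0.192, 0.981, -0.001], [0.981, -0.192, 0.0], [-0.0, -0.001, -1.0]]
ft_force: [-0.2, 0.3, 0.2]
grip_width: 0.0602
[0.48409097 0.21249851 0.27761502]
```

View pics/wrist1.png

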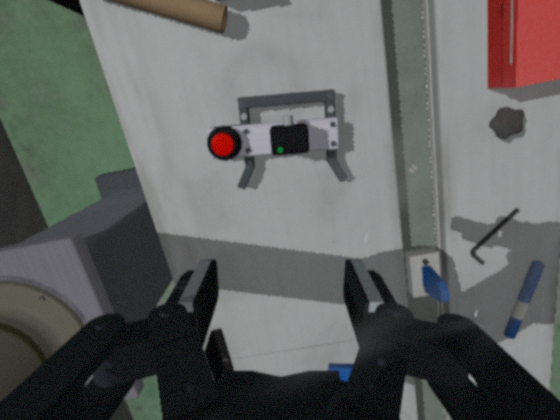

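```bash
python3 - <<'E'
from h import *
w=load("/tmp/wrist1.npz")
cv2.imwrite("pics/wrist1c.png",cv2.resize(w["frame"][80:200,195:365,::-1],None,fx=4.7,fy=4.7,interpolation=cv2.INTER_CUBIC))
E
```

```text
(no output)
```

View pics/wrist1c.png

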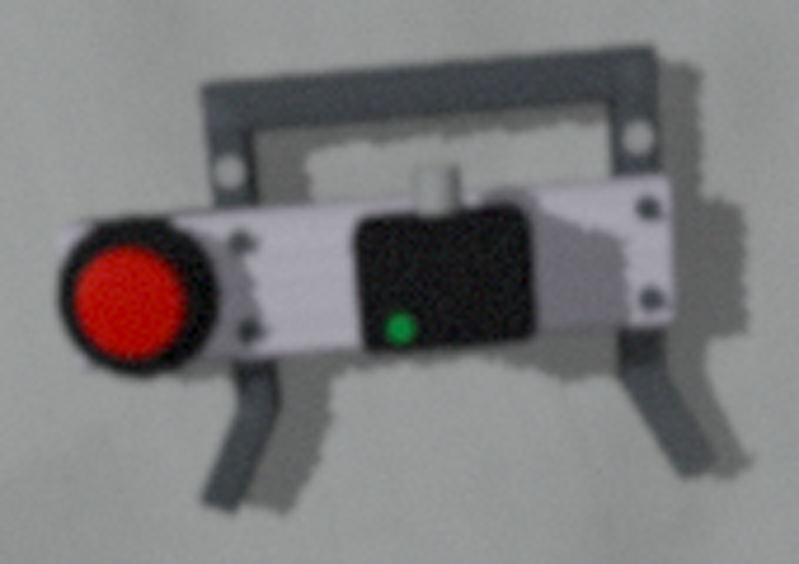

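```bash
python3 - <<'E'
from h import *
w=load("/tmp/wrist1.npz"); f=lambda a:(np.array(a,float)+.5)/4.7-.5+[195,80]
a=cast(w,f([(250,128),(612,100)]),.018); print("stop inner",a,np.linalg.norm(a[1]-a[0]))
d=a[0]-a[1]; y=d[:2]/np.linalg.norm(d[:2]); x=np.array([y[1],-y[0]]); print("heading",np.degrees(np.arctan2(x[1],x[0])))
o=(a[0]+a[1])[:2]/2-x*.04; print("origin",o)
def br(p): q=p[:,:2]-o; return np.c_[q@x,q@y].round(4)
print("outer", br(cast(w,f([(203,88),(655,47)]),.018)).tolist())
d=cast(w,f([(203,88)]),.018)[0]-cast(w,f([(655,47)]),.018)[0];print("outer heading",np.degrees(np.arctan2(-d[0],d[1])))
print("leadin", br(cast(w,f([(237,505),(688,470)]),.018)).tolist())
print("beam R corners",br(cast(w,f([(665,180),(672,325)]),.03)).tolist())
b=cast(w,f([(130,303)]),.05);print("button",b,br(b))
hsv=cv2.cvtColor(w["frame"],cv2.COLOR_RGB2HSV); m=cv2.inRange(hsv,(0,180,90),(6,255,255)); m[:, 260:]=0;m[:,:200]=0
mo=cv2.moments(m,True); c=(mo["m10"]/mo["m00"],mo["m01"]/mo["m00"]); t=load("/tmp/top0.npz"); s=load("/tmp/scene0.npz")
p=tri(w,c,s,(316,246)); print(c,p,br(p[None])); p=tri(w,c,t,(228.1,232.4)); print(p,br(p[None]), np.median(depthpts(w,m>0),0))
D=depthpts(w,np.pad(np.ones((40,10),bool),((110,270),(308,242)))); print("beam z",np.median(D[:,2]))
print("gauge nose in bridge", br(np.array([[.527+.07*.2079,-.22+.07*.978]])), br(np.array([[.527-.07*.2079,-.22-.07*.978]])))
E
```

```text
stop inner [[0.45776963 0.29318667 0.018     ]
 [0.55569074 0.28145299 0.018     ]] 0.09862161434272707
heading 83.16694723036336
origin [0.50197111 0.24760395]
outer [[0.0512, 0.0609], [0.0527, -0.0612]]
outer heading 83.84602478279777
leadin [[-0.0649, 0.0641], [-0.0641, -0.0681]]
beam R corners [[0.0186, -0.0613], [-0.0201, -0.0624]]
button [[0.42042651 0.25625682 0.05      ]] [[-0.0011  0.082 ]]
(222.1305418719212, 143.93349753694582) [0.41936975 0.25593315 0.04406058] [[-0.0016  0.083 ]]
[0.41857267 0.25637624 0.04318961] [[-0.0012  0.0838]] [0.42078888 0.25660649 0.05230538]
beam z 0.03011024434415613
gauge nose in bridge [[-0.3916 -0.0868]] [[-0.531  -0.0742]]
```

```bash
python3 -m pendant '[60,-0.86,0.2,0,0,0,0, 60,-0.86,0.2,0,0,0,0, 60,-0.86,0.2,0,0,0,0, 60,-0.86,0.2,0,0,0,0, 60,-0.86,0.2,0,0,0,0, 60,-0.86,0.2,0,0,0,0, 60,-0.86,0.2,0,0,0,0, 60,-0.86,0.2,0,0,0,0, 60,-0.86,0.2,0,0,0,0, 60,-0.86,0.2,0,0,0,0, 60,-0.86,0.2,0,0,0,0, 60,-0.86,0.2,0,0,0,0]'
python3 -m pendant '[60,0,0,0,0,0,0, 60,0,0,0,0,0,0]'
cat > g.py <<'E'
from h import *
from rig import *
import sys
n=sys.argv[1]
w=get_image("wrist"); np.savez(f"/tmp/{n}.npz",**w); cv2.imwrite(f"pics/{n}.png",w["frame"][:,:,::-1])
o=observe(); T=np.array(o["tool_rot"]); print("tcp",o["position"],"head",np.degrees(np.arctan2(T[1,0],T[0,0])), grasp_offset)
hsv=cv2.cvtColor(w["frame"],cv2.COLOR_RGB2HSV); b=cv2.inRange(hsv,(105,130,40),(125,255,255))
k,l,st,c=cv2.connectedComponentsWithStats(b); i=1+np.argmax(st[1:,4]); m=(l==i)
cn=max(cv2.findContours(m.astype(np.uint8),0,2)[0],key=len)
P=cast(w,cn.reshape(-1,2),.014)[:,:2]
bx=cv2.minAreaRect((P*1000).astype(np.float32)); q=cv2.boxPoints(bx); print("rect mm",bx,q.tolist())
L=[(q[(i+1)%4]-q[i]) for i in range(4)]; e=max(L,key=np.linalg.norm); e=e*np.sign(e[1]); print("gauge heading",np.degrees(np.arctan2(e[1],e[0])),"area",st[i])
print("top z",np.median(depthpts(w,m)[:,2]))
E
python3 g.py wrist2
```

```text
time_s: 3.65
position: [0.5041, -0.3175, 0.2782]
tool_rot: [[0.189, 0.982, 0.0], [0.982, -0.189, -0.0], [-0.0, 0.0, -1.0]]
ft_force: [0.8, 0.1, 0.3]
grip_width: 0.0598
time_s: 3.85
position: [0.504, -0.3165, 0.2775]
tool_rot: [[0.19, 0.982, -0.0], [0.982, -0.19, 0.001], [0.001, -0.0, -1.0]]
ft_force: [0.8, 0.3, 0.8]
grip_width: 0.0599
tcp [ 0.50413494 -0.31571998  0.27796642] head 79.08409330711919 -0.0187
rect mm ((527.8837890625, -220.9988555908203), (137.0177764892578, 87.47211456298828), 78.46778869628906) [[471.33441162109375, -279.38104248046875], [557.0407104492188, -296.8683776855469], [584.4331665039062, -162.61666870117188], [498.72686767578125, -145.12933349609375]]
gauge heading 78.46777 area [ 250   27   72  116 7509]
top z 0.014610264228855092
```

View pics/wrist2.png

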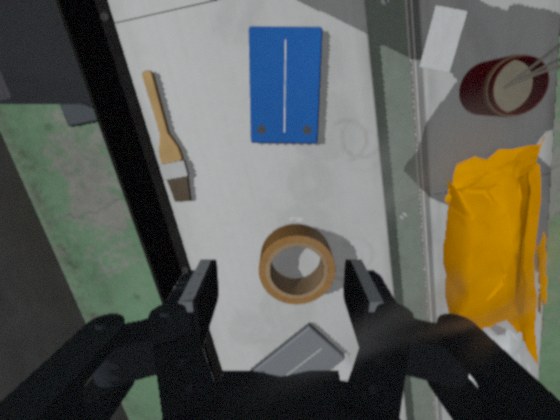

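```bash
python3 -m pendant '[50,0,0.1,0.5,0,0,0.07, 50,0,0,0.6,0,0,0, 50,0,0,0.6,0,0,0, 50,0,0,0.6,0,0,0, 50,0,0,0.6,0,0,0, 50,0,0,0.6,0,0,0, 50,0,0,0.6,0,0,0, 50,0,0,0.6,0,0,0, 50,0,0,0.5,0,0,0, 50,0,0,0.4,0,0,0, 50,0,0,0,0,0,0, 50,0,0,0,0,0,0]'
python3 g.py wrist3
```

```text
time_s: 5.1
position: [0.5094, -0.3171, -0.0011]
tool_rot: [[0.199, 0.98, 0.001], [0.98, -0.199, -0.001], [-0.0, 0.001, -1.0]]
ft_force: [0.1, -0.1, 0.6]
grip_width: 0.0499
tcp [ 0.5096145  -0.31762448 -0.00059414] head 78.51900944129584 -0.0187
rect mm ((523.5261840820312, -243.28372192382812), (92.51946258544922, 88.09225463867188), 78.52613830566406) [[471.15826416015625, -279.8572998046875], [557.4900512695312, -297.38067626953125], [575.8941040039062, -206.71014404296875], [489.56231689453125, -189.186767578125]]
gauge heading 78.52614 area [  177     0   203   205 36119]
top z 0.014622632382626344
```

View pics/wrist3.png

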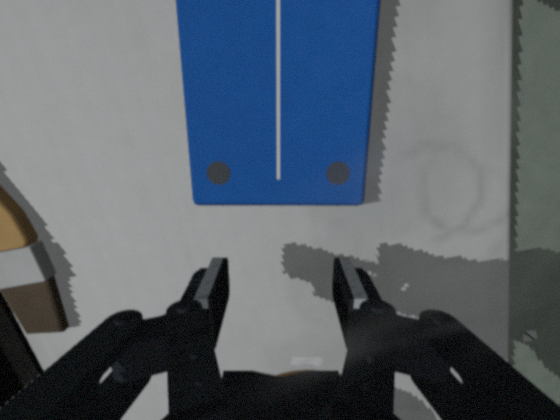

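```bash
python3 - <<'E'
import numpy as np
from scipy.optimize import fsolve
o=np.array([.502,.2475]); H=83.5
ux=np.array([np.cos(np.radians(H)),np.sin(np.radians(H))]); uy=np.array([-ux[1],ux[0]])
C=np.array([.528,-.221]); q=C-o; print("C0 bridge",q@ux,q@uy)
# row: ds mm 8; n1 rows at a deg CCW, ns straight, n2 rows -b
def sim(rows):
    x,y,t=q@ux,q@uy,np.radians(78.5-H)
    for ds,dt in rows:
        t+=np.radians(dt)/2; x+=ds*np.cos(t); y+=ds*np.sin(t); t+=np.radians(dt)/2
    return x,y,np.degrees(t)
ds=.01
for n1,ns,n2 in((12,0,10),(12,2,10),(12,4,10),(12,6,8)):
    f=lambda p:[sim([(ds,p[0])]*n1+[(ds,0)]*ns+[(ds,p[1])]*n2)[k] for k in(1,2)]
    s=fsolve(f,[2,-2]); print(n1,ns,n2,s,sim([(ds,s[0])]*n1+[(ds,0)]*ns+[(ds,s[1])]*n2))
E
```

```text
C0 bridge -0.46254513082651566 -0.07886857389785565
12 0 10 [ 4.25845514 -4.61014617] (np.float64(-0.2642662323696522), np.float64(-1.041755657432697e-15), np.float64(-4.770832022195275e-15))
12 2 10 [ 3.63736285 -3.86483542] (np.float64(-0.24219540992715094), np.float64(3.361026734705064e-17), np.float64(3.180554681463517e-14))
12 4 10 [ 3.18659791 -3.32391749] (np.float64(-0.22035036053965848), np.float64(-8.017675065530305e-17), np.float64(-3.538367083128162e-14))
12 6 8 [ 3.00949727 -3.88924591] (np.float64(-0.22005116502060648), np.float64(-7.37257477290143e-18), np.float64(5.565970692561154e-15))
```

```bash
python3 -m pendant '[50,0.1,0,-0.02,0,0,0, 50,0.1,0,0,0,0,0, 50,0.1,0,0,0,0,0, 50,0.06,0,0,0,0,0, 50,0.06,0,0,0,0,0, 50,0.04,0,0,0,0,0]'
python3 g.py wrist4
```

```text
time_s: 5.75
position: [0.5134, -0.2952, -0.0012]
tool_rot: [[0.2, 0.98, -0.0], [0.98, -0.2, 0.0], [0.0, -0.0, -1.0]]
ft_force: [0.1, -0.3, 0.2]
grip_width: 0.0499
tcp [ 0.51339973 -0.2950345  -0.0012052 ] head 78.4593080734501 -0.0187
rect mm ((525.68310546875, -232.0423583984375), (113.94496154785156, 88.06975555419922), 78.4798355102539) [[471.1571960449219, -279.0727844238281], [557.4527587890625, -296.66143798828125], [580.208984375, -185.01193237304688], [493.9134521484375, -167.42327880859375]]
gauge heading 78.479836 area [  177     0   203   243 42408]
top z 0.014612163979774356
```

View pics/wrist4.png

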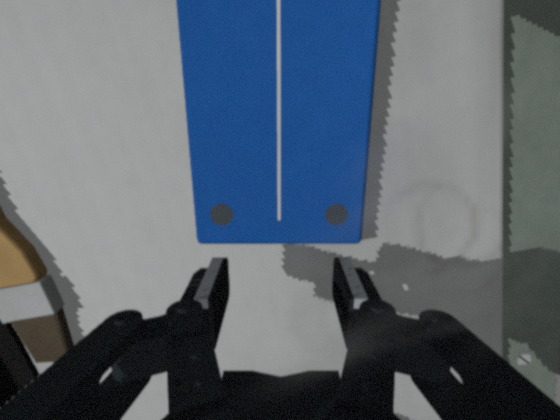

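```bash
python3 -m pendant '[50,0.06,0,0,0,0,0, 50,0.06,0,0,0,0,0, 50,0.04,0,0,0,0,0]'; python3 -m pendant '[50,0.06,0,0,0,0,0, 50,0.06,0,0,0,0,0, 50,0.06,0,0,0,0,0]'
python3 g.py wrist5
```

```text
time_s: 6.1
position: [0.5149, -0.2874, -0.0012]
tool_rot: [[0.2, 0.98, -0.0], [0.98, -0.2, 0.0], [0.0, -0.0, -1.0]]
ft_force: [0.1, -0.3, 0.4]
grip_width: 0.05
time_s: 6.4
position: [0.5168, -0.2786, -0.0012]
tool_rot: [[0.2, 0.98, -0.0], [0.98, -0.2, 0.0], [0.0, -0.0, -1.0]]
ft_force: [-0.3, 0.1, 0.7]
grip_width: 0.05
tcp [ 0.51679469 -0.27816445 -0.00118359] head 78.46316882242272 -0.0187
rect mm ((527.3765869140625, -223.6826171875), (130.8416290283203, 88.06459045410156), 78.48506164550781) [[471.1709899902344, -278.996826171875], [557.463134765625, -296.5765686035156], [583.5821533203125, -168.368408203125], [497.2900390625, -150.78866577148438]]
gauge heading 78.48508 area [  177     0   203   271 46372]
top z 0.01461115830257876
```

View pics/wrist5.png

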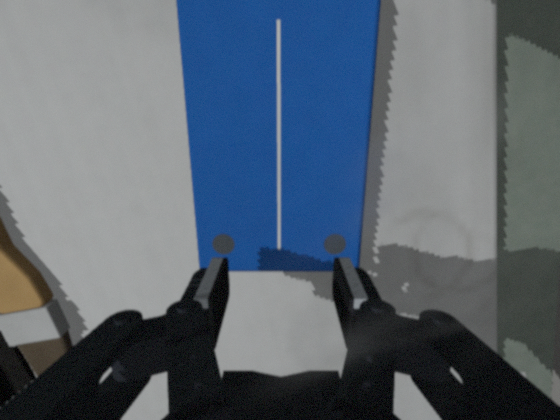

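```bash
python3 - <<'E'
from h import *
from rig import *
w=load("/tmp/wrist5.npz"); o=observe(); T=np.array(o["tool_rot"])
for box in ((200,235,255,330),(325,365,255,330)):
    m=np.zeros(w["depth"].shape,bool); m[box[2]:box[3],box[0]:box[1]]=1
    hsv=cv2.cvtColor(w["frame"],cv2.COLOR_RGB2HSV); m&=(hsv[:,:,2]<120)&~((hsv[:,:,0]>100)&(hsv[:,:,1]>130))
    P=(depthpts(w,m)-o["position"])@T
    for zc in np.arange(-.08,.02,.005):
        s=P[(P[:,2]>zc)&(P[:,2]<=zc+.005)]
        if len(s)>3: print(zc.round(3),len(s),s.min(0).round(4),s.max(0).round(4))
E
```

```text
-0.08 114 [-0.0014 -0.0283 -0.0796] [ 0.012  -0.0244 -0.075 ]
-0.075 337 [-0.0047 -0.0297 -0.075 ] [ 0.0117 -0.0241 -0.0701]
-0.07 212 [-0.0096 -0.0307 -0.07  ] [ 0.0119 -0.0242 -0.065 ]
-0.065 219 [-0.0106 -0.031  -0.065 ] [ 0.012 -0.024 -0.06 ]
-0.06 196 [-0.0107 -0.0333 -0.06  ] [ 0.0119 -0.0242 -0.0551]
-0.055 191 [-0.0107 -0.0346 -0.055 ] [ 0.0118 -0.0243 -0.05  ]
-0.05 188 [-0.0109 -0.0357 -0.05  ] [ 0.0118 -0.0243 -0.0451]
-0.045 113 [-0.0108 -0.036  -0.045 ] [ 0.0116 -0.0243 -0.04  ]
-0.04 25 [-0.0094 -0.0246 -0.0399] [ 0.0024 -0.0244 -0.0375]
-0.005 6 [-0.0551 -0.0368 -0.0018] [-0.023  -0.0309 -0.0006]
-0.08 124 [-0.0018  0.0252 -0.0799] [ 0.0127  0.0303 -0.075 ]
-0.075 327 [-0.005   0.0252 -0.075 ] [ 0.0119  0.0318 -0.07  ]
-0.07 235 [-0.0091  0.0252 -0.0699] [ 0.0119  0.0323 -0.0651]
-0.065 223 [-0.0111  0.0252 -0.065 ] [ 0.0119  0.0345 -0.06  ]
-0.06 222 [-0.0112  0.0253 -0.06  ] [ 0.0117  0.0357 -0.055 ]
-0.055 214 [-0.0112  0.0252 -0.055 ] [ 0.0118  0.037  -0.05  ]
-0.05 207 [-0.0109  0.0252 -0.05  ] [ 0.0118  0.038  -0.045 ]
-0.045 122 [-0.0109  0.0253 -0.045 ] [ 0.0119  0.0371 -0.0402]
-0.04 27 [-0.01    0.0254 -0.04  ] [ 0.002   0.0257 -0.0366]
-0.02 6 [-0.0105  0.0268 -0.016 ] [-0.0007  0.0436 -0.0151]
-0.015 15 [-0.0111  0.0253 -0.0149] [-0.0016  0.0447 -0.0121]
-0.005 286 [-0.0583  0.0274 -0.0028] [-0.0074  0.0511 -0.0001]
0.0 5 [-0.0364  0.0281  0.    ] [-0.0216  0.0308  0.0002]
```

```bash
python3 - <<'E'
from h import *
from rig import *
o=observe()
print(o["q"].round(2),o["position"])
for n in ("wrist0","wrist2","wrist5"):
    w=load(f"/tmp/{n}.npz"); R,_=cv2.Rodrigues(w["rvec"]); c=-R.T@w["tvec"].reshape(3); print(n,c)
w=load("/tmp/wrist5.npz");T=np.array(o["tool_rot"])
print(proj(w,[o["position"]+T@np.array([0.011,y,z]) for y in(-.025,.025) for z in (-.04,-.02,0)]))
s=get_image("scene"); np.savez("/tmp/scene5.npz",**s)
u=proj(s,[o["position"]])[0]; print(u)
x,y=int(u[0]),int(u[1]); cv2.imwrite("pics/scene5.png",cv2.resize(s["frame"][y-60:y+30,x-60:x+60,::-1],None,fx=6,fy=6,interpolation=cv2.INTER_CUBIC))
E
```

```text
[-3.984e+01  3.733e+01  8.330e+01  1.000e-02  5.939e+01 -2.831e+01] [ 0.51679469 -0.27816445 -0.00118359]
wrist0 [0.12901947 0.5405464  0.37408304]
wrist2 [ 0.51951574 -0.23966976  0.45436029]
wrist5 [ 0.53298045 -0.20178924  0.1756082 ]
[[225.47241372 255.70790251]
 [231.66495692 238.65718965]
 [236.60811503 225.04656684]
 [333.34044748 255.76762779]
 [327.42996029 238.70839463]
 [322.71206594 225.09130061]]
[259.26242093 189.17744281]
```

View pics/scene5.png

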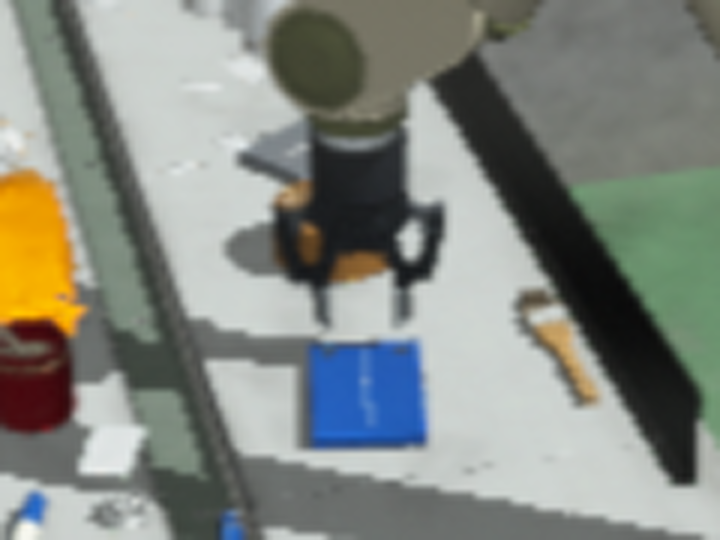

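```bash
python3 -m pendant '[50,-0.3,0,0,0,0,0, 50,-0.4,0,0,0,0,0, 50,0,0,0.2,0,0,0, 50,0,0,0.2,0,0,0, 50,0,0,0,0,0,0]'
cat > tip.py <<'E'
from h import *
from rig import *
w=get_image("wrist"); o=observe(); T=np.array(o["tool_rot"])
hsv=cv2.cvtColor(w["frame"],cv2.COLOR_RGB2HSV)
for s,box in (("L",(195,275,235,330)),("R",(285,365,235,330))):
    m=np.zeros(w["depth"].shape,bool); m[box[2]:box[3],box[0]:box[1]]=1
    P=depthpts(w,m); Q=(P-o["position"])@T
    k=(abs(Q[:,0])<.0125)&(abs(Q[:,1])<.05)&(Q[:,2]<-.018)
    print(s,"tip tool z",np.percentile(Q[k,2],[98,100]).round(4),"world z",np.percentile(P[k,2],[0,2]).round(4),"x",Q[k,0].max().round(4),"y",np.percentile(Q[k,1],[1,99]).round(4))
print(o["position"],o["ft_force"],o["joint_efforts"].round(1))
E
python3 tip.py
```

```text
time_s: 7.0
position: [0.5086, -0.3125, -0.0232]
tool_rot: [[0.201, 0.98, -0.003], [0.98, -0.201, 0.003], [0.002, -0.003, -1.0]]
ft_force: [-0.1, 0.6, -0.5]
grip_width: 0.0502
L tip tool z [-0.0213 -0.0204] world z [-0.0019 -0.001 ] x 0.0125 y [-0.044  -0.0039]
R tip tool z [-0.0214 -0.0204] world z [-0.002 -0.001] x 0.0125 y [0.0028 0.0428]
[ 0.5091191  -0.31260325 -0.02233216] [ 0.07204071  0.32661413 -0.38447746] [ -0.5 -53.1 -16.3  -0.   -0.1  -0. ]
```

```bash
sed -i 's/&(Q\[:,2\]<-.018)/\&(P[:,2]>.004)/' tip.py; python3 tip.py; python3 g.py wrist6 | tail -3
```

```text
L tip tool z [-0.0394 -0.0358] world z [0.0141 0.0178] x 0.0125 y [-0.0365 -0.0245]
R tip tool z [-0.039  -0.0352] world z [0.0135 0.0173] x 0.0125 y [0.0247 0.0362]
[ 0.50953594 -0.31274437 -0.02167589] [-0.27423025 -0.03150811 -0.30433571] [ -0.3 -53.2 -16.3  -0.   -0.   -0. ]
rect mm ((523.3483276367188, -243.66091918945312), (90.96487426757812, 87.95612335205078), 78.50907897949219) [[471.1910705566406, -279.4707336425781], [557.3842163085938, -296.9927062988281], [575.505615234375, -207.85110473632812], [489.31243896484375, -190.32913208007812]]
gauge heading 78.50905 area [  163     0   232   226 45343]
top z 0.014626350713424992
```

View pics/wrist6.png

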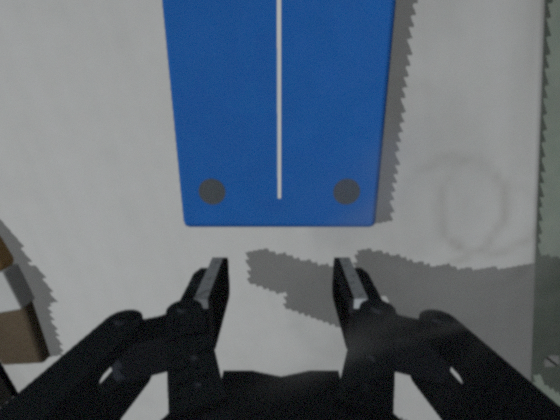

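```bash
python3 -m pendant '[50,0,0,0.09,0,0,0, 50,0,0,0.08,0,0,0, 50,0.1,0,0,0,0,0, 50,0.1,0,0,0,0,0, 50,0.06,0,0,0,0,0, 50,0.06,0,0,0,0,0, 50,0.04,0,0,0,0,0]'
python3 tip.py; python3 g.py wrist7
```

```text
time_s: 7.85
position: [0.5134, -0.2954, -0.0296]
tool_rot: [[0.2, 0.98, 0.0], [0.98, -0.2, -0.0], [-0.0, 0.0, -1.0]]
ft_force: [-0.1, -1.5, 0.0]
grip_width: 0.0505
L tip tool z [-0.0405 -0.0366] world z [0.007  0.0109] x 0.0125 y [-0.0363 -0.0143]
R tip tool z [-0.0402 -0.0363] world z [0.0067 0.0106] x 0.0125 y [0.0111 0.0366]
[ 0.51348834 -0.29520468 -0.02955416] [ 0.36934011 -1.72651263 -0.48828807] [  0.  -53.7 -16.    0.1   0.2  -0. ]
tcp [ 0.51342386 -0.29522851 -0.0295808 ] head 78.4549051376478 -0.0187
rect mm ((525.5989379882812, -233.43887329101562), (101.764404296875, 87.9156265258789), 78.49160766601562) [[472.373291015625, -274.52801513671875], [558.5213623046875, -292.06817626953125], [578.8245849609375, -192.3497314453125], [492.676513671875, -174.8095703125]]
gauge heading 78.49157 area [  155     0   247   259 53963]
top z 0.014623839177171853
```

View pics/wrist7.png

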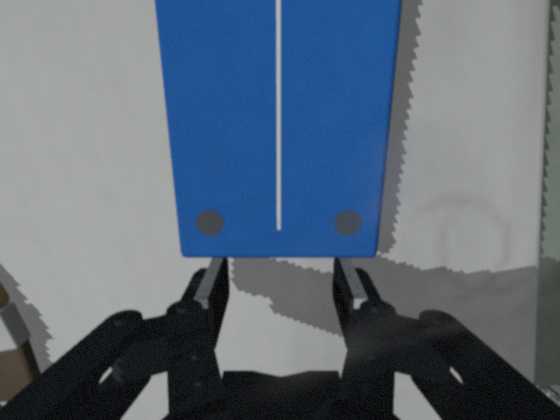

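```bash
python3 -m pendant '[50,0.1,0.03,0.02,0,0,-0.15, 50,0.2,0.07,0.02,0,0,-0.31, 50,0.2,0.07,0,0,0,-0.31, 50,0.2,0.07,0,0,0,-0.31, 50,0.2,0.07,0,0,0,-0.31, 50,0.1,0.03,0,0,0,-0.15]'
python3 g.py wrist8
```

```text
time_s: 8.55
position: [0.537, -0.2484, -0.0308]
tool_rot: [[-0.016, 1.0, 0.002], [1.0, 0.016, -0.002], [-0.002, 0.002, -1.0]]
ft_force: [0.3, -5.3, 5.6]
grip_width: 0.0498
tcp [ 0.53693058 -0.24771451 -0.03092625] head 90.92545686687332 -0.0187
rect mm ((535.2701416015625, -185.84988403320312), (87.88276672363281, 101.7364501953125), 0.9562395215034485) [[490.4859313964844, -135.72206115722656], [492.1838073730469, -237.44435119628906], [580.0543212890625, -235.9777069091797], [578.3564453125, -134.2554168701172]]
gauge heading 90.95625 area [  153     0   249   261 54878]
top z 0.014620927702216053
```

View pics/wrist8.png

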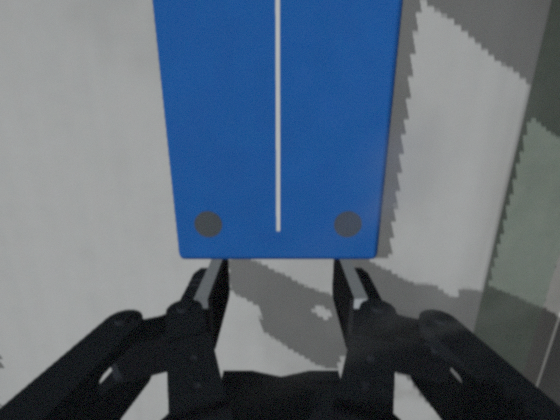

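```bash
python3 -m pendant '[50,0.1,0.03,-0.03,0,0,-0.15, 50,0.2,0.07,-0.01,0,0,-0.31, 50,0.2,0.07,0,0,0,-0.31, 50,0.2,0.07,0,0,0,-0.31, 50,0.2,0.07,0,0,0,-0.31, 50,0.1,0.03,0,0,0,-0.15]'
python3 g.py wrist9
cat > plan.py <<'E'
import numpy as np,sys
from scipy.optimize import fsolve
o=np.array([.502,.2475]); H=83.5
ux=np.array([np.cos(np.radians(H)),np.sin(np.radians(H))]); uy=np.array([-ux[1],ux[0]])
tx,ty,h=map(float,sys.argv[1:4]) # tail mid, heading
C=np.array([tx,ty])+.07*np.array([np.cos(np.radians(h)),np.sin(np.radians(h))]); q=C-o; print("C bridge",q@ux,q@uy,h-H)
def sim(ns,n,b,ds=.01):
    x,y,t=q@ux,q@uy,np.radians(h-H)
    x+=ns*np.cos(t);y+=ns*np.sin(t)
    for i in range(n):
        t+=np.radians(b)/2; x+=ds*np.cos(t); y+=ds*np.sin(t); t+=np.radians(b)/2
    return x,y
for n in (4,6,8,10,12,14):
    b=-(h-H)/n; s=fsolve(lambda s:sim(s[0],n,b)[1],.05)[0]; print(n,"turn/row",b,"straight",s,sim(s,n,b))
E
```

```text
time_s: 9.2
position: [0.5477, -0.195, -0.0298]
tool_rot: [[-0.23, 0.973, -0.0], [0.973, 0.23, 0.0], [0.001, -0.0, -1.0]]
ft_force: [0.5, -0.4, -1.5]
grip_width: 0.0499
tcp [ 0.54765104 -0.19462627 -0.02976704] head 103.32389234734192 -0.0187
rect mm ((533.43896484375, -133.91249084472656), (88.1795883178711, 101.61514282226562), 13.330461502075195) [[478.82257080078125, -94.63951873779297], [502.25164794921875, -193.5167694091797], [588.0553588867188, -173.18545532226562], [564.6262817382812, -74.30821228027344]]
gauge heading 103.330444 area [  156     0   247   259 54045]
top z 0.014615900516121046
```

```bash
python3 plan.py .5452 -.1834 103.33
```

```text
C bridge -0.3573905043702981 -0.06795543273126467 19.83
4 turn/row -4.9575 straight 0.1801139212503438 (np.float64(-0.14873830911902255), np.float64(-2.3852447794681098e-18))
6 turn/row -3.3049999999999997 straight 0.17001499214580934 (np.float64(-0.13863938001448806), np.float64(4.336808689942018e-18))
8 turn/row -2.47875 straight 0.15991501200842986 (np.float64(-0.12853939987710863), np.float64(-5.285485590866834e-18))
10 turn/row -1.9829999999999999 straight 0.14981461159924794 (np.float64(-0.11843899946792667), np.float64(-5.014435047745458e-18))
12 turn/row -1.6524999999999999 straight 0.13971400108322118 (np.float64(-0.10833838895189998), np.float64(-5.2583805365546965e-18))
14 turn/row -1.4164285714285714 straight 0.1296132705146734 (np.float64(-0.09823765838335209), np.float64(-2.032879073410321e-18))
```

```bash
python3 -m pendant '[50,0.1,0.03,0,0,0,-0.15, 50,0.2,0.07,0,0,0,-0.31, 50,0.2,0.07,0,0,0,-0.31, 50,0.2,0.07,0,0,0,-0.31, 50,0.1,0.03,0,0,0,-0.15]'
python3 g.py wrist10
```

```text
time_s: 9.75
position: [0.5489, -0.1531, -0.0296]
tool_rot: [[-0.393, 0.92, -0.0], [0.92, 0.393, 0.0], [0.0, 0.0, -1.0]]
ft_force: [1.0, -2.1, -1.8]
grip_width: 0.05
tcp [ 0.54871242 -0.15258624 -0.02965237] head 113.15889988410443 -0.0187
rect mm ((524.3565673828125, -95.43778991699219), (87.97329711914062, 101.72723388671875), 23.17092514038086) [[463.9045104980469, -65.98474884033203], [503.93170166015625, -159.50616455078125], [584.80859375, -124.89083099365234], [544.7814331054688, -31.369415283203125]]
gauge heading 113.17094 area [  157     0   246   259 54035]
top z 0.014617617058036506
```

```bash
python3 plan.py .5444 -.1422 113.17
```

```text
C bridge -0.3215727787098217 -0.0515924740562839 29.67
4 turn/row -7.4175 straight 0.08375288082341488 (np.float64(-0.21053785449971704), np.float64(-5.421010862427522e-19))
6 turn/row -4.945 straight 0.07352802412139892 (np.float64(-0.20031299779770104), np.float64(6.938893903907228e-18))
8 turn/row -3.70875 straight 0.06330078249238279 (np.float64(-0.19008575616868498), np.float64(7.209944447028604e-18))
10 turn/row -2.967 straight 0.05307258761029482 (np.float64(-0.17985756128659694), np.float64(5.421010862427522e-19))
12 turn/row -2.4725 straight 0.042843916249187715 (np.float64(-0.16962888992548986), np.float64(3.767602549387128e-18))
14 turn/row -2.119285714285714 straight 0.03261497265767184 (np.float64(-0.159399946333974), np.float64(2.168404344971009e-19))
```

```bash
python3 -m pendant '[50,0.1,0,0,0,0,0, 50,0.2,0,0,0,0,0, 50,0.2,0,0,0,0,0, 50,0.2,0,0,0,0,0, 50,0.16,0,0,0,0,0, 50,0.2,-0.07,0,0,0,0.31, 50,0.2,-0.07,0,0,0,0.31, 50,0.2,-0.07,0,0,0,0.31, 50,0.2,-0.07,0,0,0,0.31, 50,0.2,-0.07,0,0,0,0.31, 50,0.1,-0.03,0,0,0,0.15]'
python3 g.py wrist11
```

```text
time_s: 10.9
position: [0.497, -0.0671, -0.0296]
tool_rot: [[-0.161, 0.987, -0.001], [0.987, 0.161, 0.0], [0.0, -0.001, -1.0]]
ft_force: [1.1, -2.7, -1.0]
grip_width: 0.0499
tcp [ 0.49680344 -0.06665464 -0.02964992] head 99.26822037043175 -0.0187
rect mm ((487.01385498046875, -5.145725250244141), (87.76385498046875, 101.75875854492188), 9.312162399291992) [[435.4772644042969, 37.96245574951172], [451.9432067871094, -62.45526885986328], [538.5504150390625, -48.25390625], [522.08447265625, 52.163818359375]]
gauge heading 99.31217 area [  157     0   246   259 53948]
top z 0.014615174638623725
```

View pics/wrist11.png

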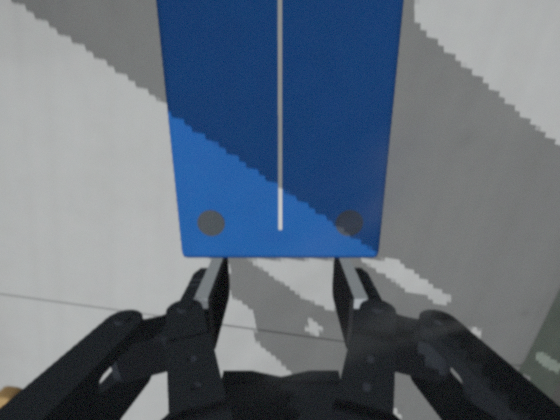

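```bash
python3 plan.py .49525 -.05535 99.31
```

```text
C bridge -0.23431542619415957 -0.008505610550831356 15.810000000000002
4 turn/row -3.9525000000000006 straight 0.011087319376900278 (np.float64(-0.1841453804354698), np.float64(-4.336808689942018e-19))
6 turn/row -2.6350000000000002 straight 0.0010247124201460418 (np.float64(-0.17408277347871554), np.float64(8.673617379884035e-19))
8 turn/row -1.9762500000000003 straight -0.009038560003551245 (np.float64(-0.16401950105501828), np.float64(-6.776263578034403e-19))
10 turn/row -1.5810000000000002 straight -0.01910209855713772 (np.float64(-0.15395596250143176), np.float64(7.589415207398531e-19))
12 turn/row -1.3175000000000001 straight -0.02916577016397258 (np.float64(-0.1438922908945969), np.float64(1.1384122811097797e-18))
14 turn/row -1.1292857142857144 straight -0.03922951779780022 (np.float64(-0.13382854326076932), np.float64(1.0570971181733668e-18))
```

Six rows at −2.63° fit.

```bash
python3 -m pendant '[50,0.1,-0.03,0,0,0,0.16, 50,0.2,-0.07,0,0,0,0.33, 50,0.2,-0.07,0,0,0,0.33, 50,0.2,-0.07,0,0,0,0.33, 50,0.2,-0.08,0,0,0,0.33, 50,0.2,-0.08,0,0,0,0.33, 50,0.1,-0.03,0,0,0,0.16]'
python3 g.py wrist12; python3 - <<'E'
from rig import *
import cv2,numpy as np
for n in("top","scene"):
    im=get_image(n); np.savez(f"/tmp/{n}12.npz",**im)
    f=im["frame"][170:270,160:360] if n=="top" else im["frame"][165:305,230:390]
    cv2.imwrite(f"pics/{n}12.png",cv2.resize(f[:,:,::-1],None,fx=4,fy=4,interpolation=cv2.INTER_CUBIC))
E
```

```text
time_s: 11.65
position: [0.4732, -0.0087, -0.0297]
tool_rot: [[0.114, 0.994, -0.001], [0.994, -0.114, -0.0], [-0.0, -0.001, -1.0]]
ft_force: [-0.8, -2.8, 0.5]
grip_width: 0.05
tcp [ 0.47305692 -0.00818507 -0.02968272] head 83.4615696190755 -0.0187
rect mm ((480.2401428222656, 53.820396423339844), (101.71421813964844, 87.79623413085938), 83.50540161132812) [[430.871337890625, 8.254955291748047], [518.1041259765625, -1.6756324768066406], [529.6089477539062, 99.38583374023438], [442.37615966796875, 109.31642150878906]]
gauge heading 83.50542 area [  157     0   246   259 53881]
top z 0.014612921037175498
```

View pics/wrist12.png

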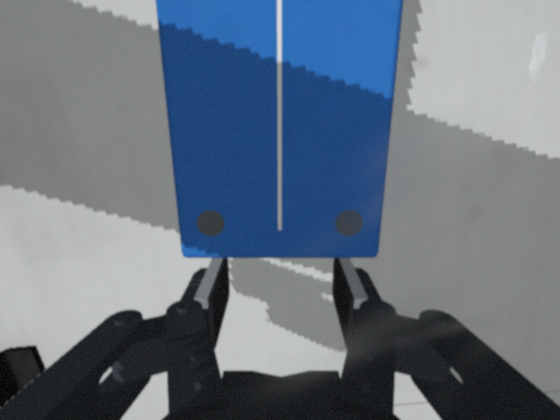

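View pics/top12.png

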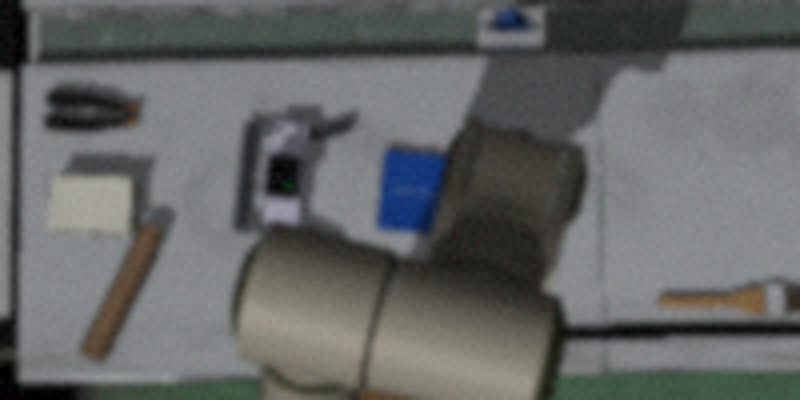

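View pics/scene12.png

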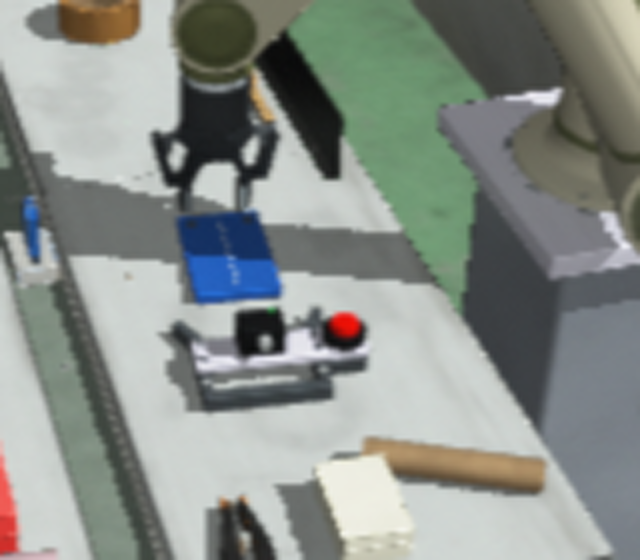

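```bash
python3 -m pendant '[50,0.1,0,0,0,0,0, 50,0.2,0,0,0,0,0, 50,0.2,0,0,0,0,0, 50,0.2,0,0,0,0,0, 50,0.2,0,0,0,0,0, 50,0.2,0,0,0,0,0, 50,0.2,0,0,0,0,0, 50,0.2,0,0,0,0,0, 50,0.2,0,0,0,0,0, 50,0.2,0,0,0,0,0, 50,0.1,0,0,0,0,0]'
python3 g.py wrist13
```

```text
time_s: 12.9
position: [0.4848, 0.0912, -0.0297]
tool_rot: [[0.111, 0.994, -0.0], [0.994, -0.111, 0.0], [0.0, -0.0, -1.0]]
ft_force: [0.0, -2.2, -1.5]
grip_width: 0.0501
tcp [ 0.48486923  0.09144515 -0.0296573 ] head 83.61190675210827 -0.0187
rect mm ((491.1663818359375, 153.74819946289062), (101.68085479736328, 88.05709838867188), 83.633056640625) [[441.77142333984375, 108.10391998291016], [529.2853393554688, 98.33878326416016], [540.5613403320312, 199.39248657226562], [453.04742431640625, 209.15762329101562]]
gauge heading 83.63303 area [  155     0   246   259 54198]
top z 0.0146188729771623
```

View pics/wrist13.png

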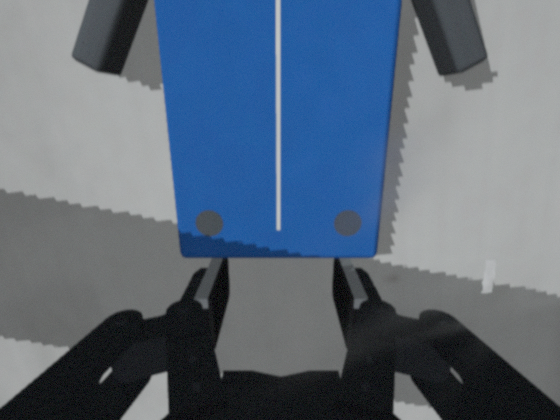

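```bash
python3 -m pendant '[50,0.1,0,0,0,0,0, 50,0.2,0,0,0,0,0, 50,0.2,0,0,0,0,0, 50,0.14,0,0,0,0,0, 50,0.1,0,0,0,0,0, 50,0.06,0,0,0,0,0]'; python3 -m pendant '[50,0.04,0,0,0,0,0, 50,0.04,0,0,0,0,0]'; python3 -m pendant '[50,0.04,0,0,0,0,0, 50,0.04,0,0,0,0,0]'
python3 g.py wrist14
```

```text
time_s: 13.55
position: [0.4893, 0.1304, -0.0297]
tool_rot: [[0.112, 0.994, -0.0], [0.994, -0.112, -0.0], [-0.0, -0.0, -1.0]]
ft_force: [-0.1, -3.2, 0.7]
grip_width: 0.05
time_s: 13.75
position: [0.4898, 0.1339, -0.0297]
tool_rot: [[0.112, 0.994, -0.0], [0.994, -0.112, -0.0], [-0.0, -0.0, -1.0]]
ft_force: [-1.0, -2.1, 0.7]
grip_width: 0.0501
time_s: 13.95
position: [0.49, 0.1362, -0.0297]
tool_rot: [[0.111, 0.994, -0.001], [0.994, -0.111, -0.003], [-0.003, -0.001, -1.0]]
ft_force: [-2.4, -25.0, 3.4]
grip_width: 0.05
tcp [ 0.48996142  0.13605431 -0.02965494] head 83.63064923907231 -0.0187
rect mm ((495.085693359375, 187.54571533203125), (79.75009155273438, 87.92134857177734), 83.6595458984375) [[446.9902648925781, 152.7694091796875], [534.3738403320312, 143.05972290039062], [543.18115234375, 222.322021484375], [455.79754638671875, 232.03170776367188]]
gauge heading 173.65955 area [  162    68   233   192 38473]
top z 0.014605837580104891
```

View pics/wrist14.png

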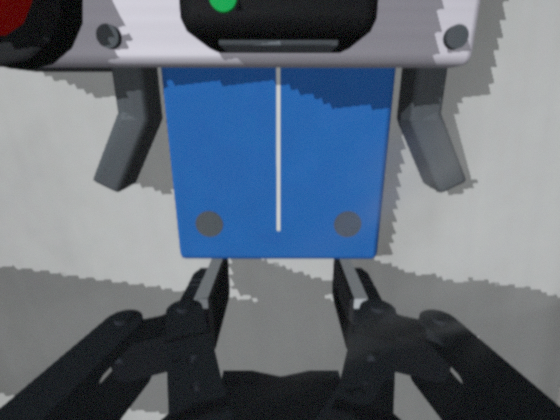

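```bash
python3 -m pendant '[50,-0.1,0,0,0,0,0, 50,-0.2,0,0,0,0,0, 50,-0.3,0,0,0,0,0, 50,0,0,-0.6,0,0,0, 0,0,0,-0.9,0,0,0, 0,0,0,-0.9,0,0,0, 0,0,0,-0.9,0,0,0, 0,0,0,-0.9,0,0,0, 0,0,0,0,0,0,0, 0,0,0,0,0,0,0]' 30
python3 g.py wrist15
```

```text
time_s: 15.0
position: [0.4869, 0.1079, 0.1807]
tool_rot: [[0.112, 0.994, 0.002], [0.994, -0.112, 0.0], [0.001, 0.001, -1.0]]
ft_force: [0.3, 0.1, 0.2]
grip_width: 0.0003
tcp [0.48630394 0.1079387  0.17954415] head 83.55620169385355 -0.0187
rect mm ((494.66339111328125, 187.82183837890625), (79.19839477539062, 88.25375366210938), 83.60301971435547) [[446.39923095703125, 153.38565063476562], [534.103515625, 143.552734375], [542.9275512695312, 222.25802612304688], [455.2232666015625, 232.0909423828125]]
gauge heading 173.60301 area [ 234   59   90   84 6865]
top z 0.014549794038915567
```

View pics/wrist15.png

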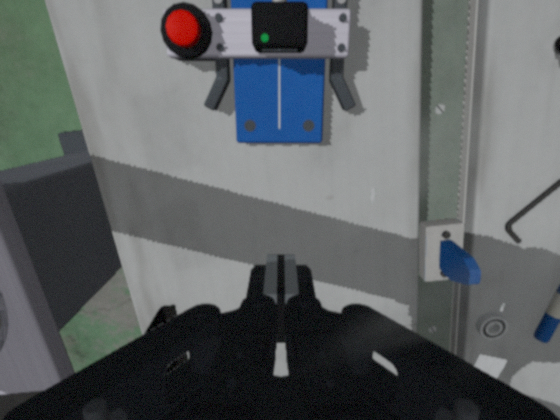

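```bash
cat > b.py <<'E'
from h import *
from rig import *
import sys
w=get_image("wrist"); n=sys.argv[1]; np.savez(f"/tmp/{n}.npz",**w); cv2.imwrite(f"pics/{n}.png",w["frame"][:,:,::-1])
o=observe(); T=np.array(o["tool_rot"])
hsv=cv2.cvtColor(w["frame"],cv2.COLOR_RGB2HSV); m=cv2.inRange(hsv,(0,170,80),(6,255,255))|cv2.inRange(hsv,(174,170,80),(180,255,255))
k,l,st,c=cv2.connectedComponentsWithStats(m)
for i in range(1,k):
    if st[i,4]<60: continue
    P=depthpts(w,l==i); print("red",st[i],c[i].round(1),np.median(P,0).round(4),np.percentile(P[:,2],[5,95]).round(4),"cast.051",cast(w,c[i],.051).round(4))
    if abs(np.median(P,0)[0]-.42)<.02 and abs(np.median(P,0)[1]-.256)<.02:
        mm=cv2.dilate((l==i).astype(np.uint8),np.ones((13,13)))>0; mm&=(l!=i)&(hsv[:,:,2]<70)
        print("housing z",np.percentile(depthpts(w,mm)[:,2],[5,25,50,75,95]).round(4)); b=cast(w,c[i],np.percentile(P[:,2],60))[0]
        d=(b-o["position"])@T; print("to button, tool axes mm",(d*1000).round(1))
P=depthpts(w,np.ones(w["depth"].shape,bool)); Q=(P-o["position"])@T
k=(abs(Q[:,0])<.014)&(abs(Q[:,1])<.03)&(Q[:,2]<.005)&(Q[:,2]>-.1)&(P[:,2]>.06)
print("fingers tool: z pct",np.percentile(Q[k,2],[50,98,99.5,100]).round(4)); kk=k&(Q[:,2]>np.percentile(Q[k,2],98)-.008); print(Q[kk].min(0).round(4),Q[kk].max(0).round(4))
print(o["position"],o["grip_width"])
E
python3 b.py wrist16
```

```text
red [166   8  34  38 985] [182.4  26.8] [0.4209 0.2559 0.0525] [0.0492 0.054 ] cast.051 [[0.4205 0.2561 0.051 ]]
housing z [0.0414 0.0423 0.0428 0.0434 0.0448]
to button, tool axes mm [139.6 -81.1 126.5]
fingers tool: z pct [-0.0866 -0.0441 -0.0405 -0.0376]
[ 0.0064 -0.013  -0.0521] [ 0.0124  0.0142 -0.0376]
[0.48608868 0.1079332  0.17901062] 0.00026937259452826774
```

```bash
python3 -m pendant '[0,0.46,-0.27,0,0,0,0, 0,0.47,-0.27,0,0,0,0, 0,0.46,-0.27,0,0,0,0, 0,0.47,-0.27,0,0,0,0, 0,0.46,-0.27,0,0,0,0, 0,0.47,-0.27,0,0,0,0, 0,0,0,0.6,0,0,0, 0,0,0,0.6,0,0,0, 0,0,0,0.6,0,0,0, 0,0,0,0.5,0,0,0, 0,0,0,0,0,0,0, 0,0,0,0,0,0,0]'
python3 b.py wrist17
```

```text
time_s: 16.3
position: [0.4217, 0.2556, 0.065]
tool_rot: [[0.112, 0.994, -0.002], [0.994, -0.112, -0.0], [-0.001, -0.002, -1.0]]
ft_force: [0.4, 0.7, -0.3]
grip_width: -0.0003
red [ 256  209   45   45 1546] [278.  231.8] [0.4208 0.2577 0.0522] [0.044  0.0534] cast.051 [[0.4208 0.2573 0.051 ]]
housing z [0.0416 0.0422 0.0426 0.043  0.103 ]
to button, tool axes mm [ 1.9 -1.7 13.4]
fingers tool: z pct [-0.0854 -0.0428 -0.039  -0.0363]
[ 0.0063 -0.0136 -0.0508] [ 0.0124  0.0137 -0.0363]
[0.42230177 0.2558115  0.06583115] 0.00015309657773332968
```

View pics/wrist17.png

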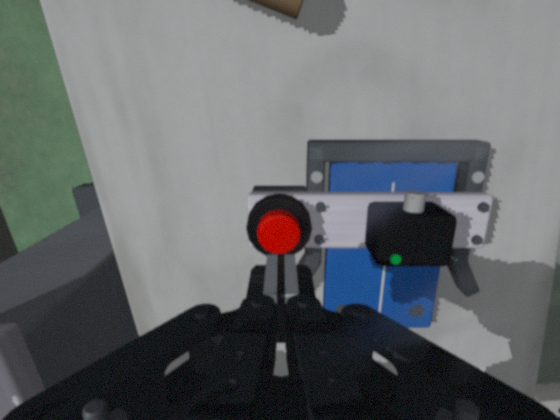

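```bash
python3 -m pendant '[0,0.01,-0.03,0.3,0,0,0, 0,0,0,0.3,0,0,0, 0,0,0,0.1,0,0,0, 0,0,0,0,0,0,0]'; for i in 1; do python3 -m pendant '[0,0,0,0.04,0,0,0, 0,0,0,0.04,0,0,0]'; done; python3 -m pendant '[0,0,0,0.04,0,0,0, 0,0,0,0.04,0,0,0]'
```

```text
time_s: 16.75
position: [0.4208, 0.2565, 0.0308]
tool_rot: [[0.112, 0.994, 0.0], [0.994, -0.112, 0.0], [0.0, 0.0, -1.0]]
ft_force: [0.1, 0.1, 0.9]
grip_width: 0.0001
time_s: 16.95
position: [0.421, 0.2566, 0.027]
tool_rot: [[0.112, 0.994, 0.002], [0.994, -0.112, 0.001], [0.001, 0.002, -1.0]]
ft_force: [-0.7, -0.7, -0.8]
grip_width: 0.0
time_s: 17.15
position: [0.4206, 0.2565, 0.0224]
tool_rot: [[0.112, 0.994, 0.0], [0.994, -0.112, 0.0], [0.0, 0.0, -1.0]]
ft_force: [-0.1, -0.0, -0.8]
grip_width: -0.0
```

```bash
python3 -m pendant '[0,0,0,0.04,0,0,0, 0,0,0,0,0,0,0]'; python3 -m pendant '[0,0,0,0.04,0,0,0, 0,0,0,0,0,0,0]';python3 -m pendant '[0,0,0,0.04,0,0,0, 0,0,0,0,0,0,0]'
```

```text
time_s: 17.35
position: [0.4204, 0.2564, 0.0201]
tool_rot: [[0.112, 0.994, -0.0], [0.994, -0.112, -0.0], [-0.0, -0.0, -1.0]]
ft_force: [-0.2, 0.2, -0.8]
grip_width: 0.0003
time_s: 17.55
position: [0.4207, 0.2565, 0.0183]
tool_rot: [[0.112, 0.994, 0.0], [0.994, -0.112, 0.0], [0.0, 0.0, -1.0]]
ft_force: [0.3, -0.6, 1.8]
grip_width: 0.0004
time_s: 17.75
position: [0.4207, 0.2565, 0.0163]
tool_rot: [[0.112, 0.994, 0.0], [0.994, -0.112, 0.0], [0.0, 0.0, -1.0]]
ft_force: [-0.3, 0.8, 3.2]
grip_width: -0.0
```

```bash
python3 -m pendant '[0,0,0,0.04,0,0,0, 0,0,0,0,0,0,0]'; python3 -m pendant '[0,0,0,0.03,0,0,0, 0,0,0,0,0,0,0]'; python3 b.py wrist18
```

```text
time_s: 17.95
position: [0.4207, 0.2565, 0.0143]
tool_rot: [[0.112, 0.994, 0.0], [0.994, -0.112, 0.0], [0.0, 0.0, -1.0]]
ft_force: [-0.0, -0.1, 4.0]
grip_width: -0.0003
time_s: 18.15
position: [0.4207, 0.2565, 0.0128]
tool_rot: [[0.112, 0.994, 0.0], [0.994, -0.112, 0.0], [0.0, 0.0, -1.0]]
ft_force: [0.0, -2.1, 3.6]
grip_width: 0.0
red [253 243  53  24 537] [277.  253.7] [0.4204 0.2664 0.046 ] [0.0432 0.0519] cast.051 [[0.4208 0.2681 0.051 ]]
housing z [0.0417 0.0423 0.0428 0.044  0.0591]
to button, tool axes mm [  9.3  -1.2 -33.5]
fingers tool: z pct [-0.0867 -0.0505 -0.0481 -0.0471]
[ 0.0062 -0.0131 -0.0585] [ 0.0125  0.0141 -0.0471]
[0.42067163 0.25647041 0.01289045] 5.553385621791841e-05
```

```bash
python3 -m pendant '[0,0,0,0.02,0,0,0, 0,0,0,0,0,0,0]'; python3 -m pendant '[0,0,0,0.02,0,0,0, 0,0,0,0,0,0,0]'
```

```text
time_s: 18.4
position: [0.4207, 0.2565, 0.0125]
tool_rot: [[0.112, 0.994, 0.001], [0.994, -0.112, 0.0], [0.0, 0.001, -1.0]]
ft_force: [-3.3, -1.2, 11.0]
grip_width: -0.0003
time_s: 18.6
position: [0.4208, 0.2565, 0.0123]
tool_rot: [[0.112, 0.994, 0.002], [0.994, -0.112, 0.0], [0.0, 0.001, -1.0]]
ft_force: [-3.8, -2.5, 20.9]
grip_width: -0.0
```

```bash
python3 b.py wrist19; python3 -m pendant '[0,0,0,-0.1,0,0,0, 0,0,0,-0.2,0,0,0, 0,0,0,-0.6,0,0,0, 0,0,0,-0.8,0,0,0, 0,0,0,-0.8,0,0,0, 0,0,0,-0.8,0,0,0, 0,-0.6,0,-0.4,0,0,0, 0,-0.8,0,0,0,0,0, 0,-0.8,0,0,0,0,0, 0,0,0,0,0,0,0, 0,0,0,0,0,0,0]'
python3 b.py wrist20; python3 g.py wrist21; python3 - <<'E'
from rig import *
import cv2
for n in("top","scene"):
    im=get_image(n)
    f=im["frame"][170:270,160:440] if n=="top" else im["frame"][140:320,220:400]
    cv2.imwrite(f"pics/{n}21.png",cv2.resize(f[:,:,::-1],None,fx=2.8 if n=="top" else 3.3,fy=2.8 if n=="top" else 3.3,interpolation=cv2.INTER_CUBIC))
E
```

```text
red [253 244  52  23 518] [276.8 253.9] [0.4204 0.2663 0.0455] [0.0428 0.0519] cast.051 [[0.4208 0.2683 0.051 ]]
housing z [0.0417 0.0424 0.0429 0.044  0.0585]
to button, tool axes mm [  9.2  -1.3 -33.6]
fingers tool: z pct [-0.0869 -0.051  -0.0486 -0.0478]
[ 0.0065 -0.0131 -0.059 ] [ 0.0122  0.0141 -0.0478]
[0.42082445 0.25649435 0.01224429] 4.114894571686811e-06
time_s: 19.75
position: [0.408, 0.1467, 0.196]
tool_rot: [[0.114, 0.993, -0.0], [0.993, -0.114, 0.0], [0.0, -0.0, -1.0]]
ft_force: [-0.6, 0.3, -0.6]
grip_width: -0.0005
red [265  50  31  34 826] [280.   67.1] [0.4204 0.2563 0.0524] [0.0434 0.0537] cast.051 [[0.4204 0.2564 0.051 ]]
housing z [0.0413 0.0421 0.0427 0.0431 0.0438]
to button, tool axes mm [109.6   0.  143.3]
fingers tool: z pct [-0.0862 -0.0437 -0.0401 -0.0373]
[ 0.0058 -0.0131 -0.0516] [ 0.0118  0.0141 -0.0373]
[0.40812829 0.14734695 0.1958965 ] -9.343822911917491e-05
tcp [0.40814739 0.14770009 0.1957961 ] head 83.59546528631674 -0.0187
rect mm ((494.1432800292969, 188.35354614257812), (77.70912170410156, 89.00827026367188), 83.58814239501953) [[445.5784606933594, 154.71200561523438], [534.0299682617188, 144.77203369140625], [542.7081298828125, 221.99508666992188], [454.256591796875, 231.93505859375]]
gauge heading 173.58813 area [ 314   93   87   75 5631]
top z 0.014466338877506845
```

View pics/wrist21.png

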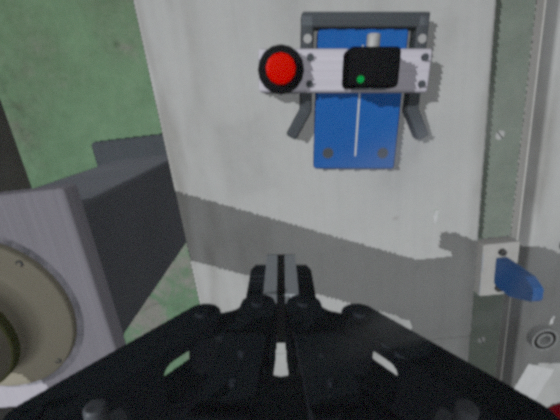

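View pics/wrist19.png

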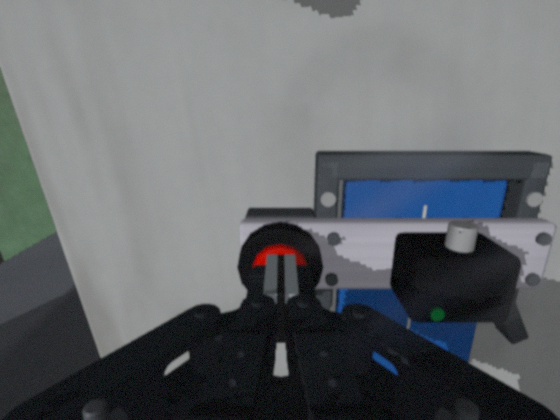

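View pics/scene21.png

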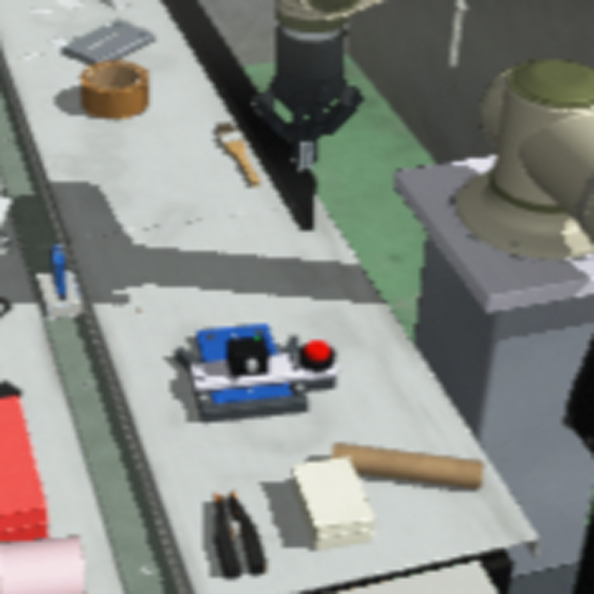

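View pics/top21.png

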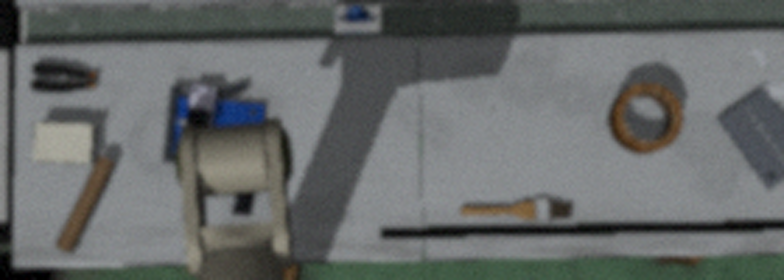

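```bash
python3 - <<'E'
from rig import *
print(close_job()); print(observe()["time_s"])
E
```

```text
the job is handed in; nothing more can be done
None
the job is handed in; nothing more can be done
```

The gauge is home against the stop of the larger bridge. The red button was then pressed fully down and came back up. I handed the job in just after 19.75 s on the clock, with the arm clear of everything.

**Pushing the gauge:** I slid it with both fingertips flat against its tail, through a left turn, a straight run and a right turn, then straight into the mouth and under the beam. At the stop the push force rose from about 2 N to 25 N. The tail then measured about 100 mm before the bridge origin, which is the home position, and its heading was within about 0.2° of the bridge's.

**Pressing the button:** After backing off I pressed it with the fingers shut. The force rose over about 6 to 7 mm of travel, then jumped to 21 N with almost no further movement, so it was fully down. Once released, its top measured 52.4 mm against 52.2 mm before. In the last picture, the tape roll, carton, brush and clamp look where they were; I didn't measure them.

**Disagreements in the checks:**
- **Fingertip height:** the camera showed the fingertips roughly 30 to 40 mm higher than the reported tool position. Because of this, my first approach passed over the gauge's tail without touching it. I then set heights from the camera depth and felt for contact.
- **Table contact:** the fingertips brushed the table once during the push, at about 5.6 N, and I raised them.
- **Last tail reading:** the final, more distant view put the tail at −98.5 mm instead of −100 mm. I put that down to measuring error.

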